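# Close the lamp bay of a microscope illuminator

### The arm

A 6-joint arm with a two-finger parallel gripper is mounted at the origin on the work surface. World frame = base frame: x ahead of the robot, y to its left, z up, the work surface at z = 0. Lengths are in mm, angles in rad, forces in N, time in s.
With the tool pointing down it reaches from about 275 to 750 mm from the base axis. Payload 10.2 kg.
Tool frame: the origin (TCP) lies midway between the tips of the shut fingers; the grasp point (between the pads) lies 19 mm behind it; x points along the fingers, y is the direction in which the jaws open and shut, and the axes are right-handed (so a half turn about x gives the same grasp; the last joint's range is limited). The gripper opens to 85 mm and grips with 20 to 120 N. Pads are 22 mm wide; open, the fingers measure 114 mm over their backs; the gripper's body (76 mm by 85 mm) begins 54 mm behind the grasp point. The pads swing forward as they close: fully open they stand 13 mm farther back than shut.
Start: joints at [0.908, 0.313, 1.498, -0, 1.331, -0.223], TCP at [223.536, 475.04, 231.294] pointing down, gripper open.
Joint ranges: [-2.94, 2.94], [-0.97, 2.17], [0.19, 2.56], [-1.23, 4.37], [0.02, 3.11], [-2.88, 2.88]. Speed limits (rad/s): [2.39, 2.39, 3.01, 3.14, 3.14, 3.14].

### API

Orientations are given as a unit quaternion [w, x, y, z].
In Python, from rig import ctrl gives the robot as it stands.
- The arm moves only by the tool arm_command, never from a script. Its argument "plan" is a list of rows, each a list of 5 numbers: the shift along the tool's x, y, z in m, then the turn about the tool's x in rad, then the opening, from 0 (shut) to 1 (fully open). A call has 1 to 12 rows; each row shifts and turns the commanded pose from where the row before left it, along the tool's axes as they then stand; what a row does not reach is not made up. A row lasts 1/8 s, in which the tool goes at most 62.5 mm and 10.7 degrees, less where a joint would pass 70% of its speed; a pose out of reach is approached as far as the arm can. A call with a gripper value outside its range is refused whole. The fingers move at their own pace and stop on an object; "squeeze" is the grip in N (left out, the last holds). Time passes only in rows, so rows that do not move let the fingers close. It gives the time, the measured TCP pose, the force and the opening at its end, in the units of the state.
- ctrl.sense(): the state, without advancing time (a new reading comes with each control period).
- ctrl.capture(name): name is "side" or "top"; returns a dict with "color" (420x560x3 uint8, red, green, blue), "fx", "fy", "cx", "cy" (pixels), "xyz" and "orientation" of the camera in the world. Camera axes: x right, y up, looking along -z (the intrinsics and any distortion apply to the point x, -y, -z); pixel columns grow to the right and rows downward; lengths in mm; the calibration is good to about 2 mm. A picture is of the moment at which its call begins. There is no depth.
- ctrl.finish_job(): hands the job in, once; it reports no verdict.
Trained networks look in the newest picture that a camera, given by its name, has taken for a name from the list of things; names that differ only in an ending like _2 or _b are one class to them, and where a whole thing is asked for, a point or a joint stands for the part that bears it (a point fixed in the world has none). Each returns a list of dicts, best first, with "score" (0 to 1); they miss things now and then, are a little off and sometimes report something else, mostly with a low value. They report only what shows in the picture. A call takes as long as a camera call. They do not tell look-alikes from the thing itself.
- ctrl.spot_in(camera, query): "uv" ([column, row] in pixels, amid what is visible of it).
- ctrl.regions_of(camera, query): "mask" (420x560 bool, what is visible of it) and "uv" ([column, row] in pixels, amid what is visible of it).
- ctrl.place_of(camera, query): "uv" ([column, row] in pixels: a listed point, or the origin of a listed thing).
The state is a dict: "time_s": time; "joints": joint angles; "dq": joint speeds; "tau": joint torques, N m; "eef_pos": TCP position; "ee_rot": TCP orientation; "force": force on the tool from outside, world axes, zero at the start; "wrist_torque": the same for the moment, N m; "grip_width": opening from 0.0 (shut) to 1.0 (fully open).
Only numpy, scipy, OpenCV 4.12 (cv2) and the standard library are available. Lean on these libraries where they do the work, as an engineer would, in place of code of your own. Each camera call takes 0.05 s, during which the arm holds its last target.

### The job

Close the open lamp bay of the white illuminator box: first turn the red quarter-turn fastener until its wing lines up with the two red marks on the frame, so that the slot of the blue cover can pass over it. Then pick up the cover by its handle, lower it onto the frame with the wing coming up through its slot, press it down against the springy seal until it sits fully home on the frame, and finish while still holding it pressed there (let go and the seal lifts it again). Leave the other things on the bench alone.

Things in the scene. Friction and masses are not known exactly. Their poses are not given: they have to be found in the camera images.
- housing: White illuminator box, fixed to the bench: 190 mm long (x), 140 mm wide (y), 90 mm high, open on top; origin at the centre of its underside, z up. Walls 14 mm thick; their flat tops are the frame that the cover must meet. Two red marks lie on the frame's short sides, on the x axis. The fastener stands at x = -50 mm, y = 0.
- rim (a point): Centre of the box's opening, level with the top of the frame (90 mm above the bench); axes as the box's. Just inside the frame runs a black rubber seal whose top stands 6 mm above the frame until pressed.
- fastener_top (a point): Centre of the top face of the fastener's red wing, 30 mm above the frame (120 mm above the bench). The wing is a flat upright blade 34 mm long (this frame's x), 10 mm thick (y) and 24 mm tall, with a white line along its top; it turns about the vertical through this point and is pinched from above across its 10 mm thickness.
- fastener (a joint): Turn of the fastener's wing in rad: 0 = wing lined up with the red marks (along the box's long side), growing anticlockwise seen from above. It starts 0.7 to 1.4 from 0 on the positive side, so it must be turned clockwise. It turns from -0.6 to 1.6, with no stop or click at 0, and stays where it is left (friction about 0.05 N m).
- seal (a joint): How far the sprung rubber seal is pressed down, in m: 0 = free, 0.006 = level with the frame. It starts to yield at about 6 N and takes about 12 N in all to be level with the frame; the cover's weight (2.7 to 4.2 N) does not sink it.
- cover_grip (a point): Middle of the handle bar of the loose blue cover, 32 mm above the cover's underside. The cover lies flat on the bench, z up, about 0.34 kg. Its black handle is centred on it: a bar 64 mm long (x), 14 mm thick (y), 16 mm tall, on two posts; the bar's top is 40 mm above the underside.
- cover_under (a point): Centre of the cover's underside, axes as the handle's. The plate is 180 mm long (x), 130 mm wide (y), 5 mm thick. Slot for the wing at x = -50 mm, y = 0: 42 mm long (x), 17 mm wide (y), so the cover fits one way round only, its x axis the same way as the box's. Home, this point lies at the centre of the opening at frame height.
- objective: Bystander: steel objective, 24 mm across, 45 mm tall, standing; origin at the centre of its foot.
- eyepiece: Bystander: black eyepiece, 36 mm across, 50 mm tall, standing; origin at the centre of its foot.
- oil: Bystander: small amber bottle, 34 mm across, 75 mm tall, standing; origin at the centre of its foot.
- slidebox: Bystander: green and white slide box, 87 x 102 x 35 mm; origin at the centre of its underside.
Things that resemble listed ones, but are neither listed nor needed, are in the scene too. What is meant by the part that bears cover_grip is not brown, and is the larger of those in its own colour.

How it is judged (in metres and radians):
On the way, in this order (a step that is already met when the one before it is completed fails the run):
1. the fastener's wing is lined up with the red marks while the cover is still off the box (value of joint fastener between -0.17 and 0.17 rad and horizontal distance between cover_under and rim above 0.06 m), for 0.2 s.
2. the cover is over the bay with the wing through its slot (value of joint fastener between -0.25 and 0.25 rad and x of cover_under in the frame of rim between -0.008 and 0.008 m and y of cover_under in the frame of rim between -0.008 and 0.008 m and angle between the x axis of cover_under and the x axis of rim, either way round below 0.2 rad and z of cover_under in the frame of rim below 0.015 m), for 0.1 s.
At the end, for the whole second after the job is handed in: Fingers keep the cover pressed on the frame (over 8 N on the box): underside within 2 mm of the frame, flat within 0.03 rad, seal down over 4 mm, cover centred within 8 mm each way and in line within 0.2 rad, the wing lined up within 0.25 rad and through the slot (value of joint fastener between -0.25 and 0.25 rad and x of cover_under in the frame of rim between -0.008 and 0.008 m and y of cover_under in the frame of rim between -0.008 and 0.008 m and angle between the x axis of cover_under and the x axis of rim, either way round below 0.2 rad and z of cover_under in the frame of rim below 0.002 m and value of joint seal above 0.004 m and angle between the z axis of cover_under and the z axis of rim, either way round below 0.03 rad and contact force between cover and housing above 8 N and contact force between the fingers and cover above 2 N); the arm keeps its last pose, push and grip.
It fails at once if the steel microscope objective is knocked over or moved more than 30 mm (distance of objective from where it was at the start of the episode above 0.03 m or angle between objective's own z axis and vertical above 0.6 rad).
It fails at once if the black eyepiece is knocked over or moved more than 30 mm (distance of eyepiece from where it was at the start of the episode above 0.03 m or angle between eyepiece's own z axis and vertical above 0.6 rad).
It fails at once if the amber oil bottle is knocked over or moved more than 30 mm (distance of oil from where it was at the start of the episode above 0.03 m or angle between oil's own z axis and vertical above 0.6 rad).
It fails at once if the slide box is knocked over or moved more than 30 mm (distance of slidebox from where it was at the start of the episode above 0.03 m or angle between slidebox's own z axis and vertical above 0.6 rad).
It also fails if it takes over 54 s, if anything falls off the work surface, if the arm or the gripper's body presses on something with over 40 N, if the wrist force passes 120 N, or if a joint passes its speed limit or range.

## Working session

There is one attempt and no reset: what is moved stays moved. The work goes in short steps, Python scripts to look and compute and a tool call to move; the robot and the scene stay as the last step left them, time stands still between calls to the robot, and variables do not carry over. Pictures are saved under pics/ and viewed, and the job is handed in when it is done.

Besides the shell and the picture viewer there is one more tool, called after "Call:" as name([rows], argument=value, ...), one row to a line, values as JSON. arm_command: Moves the arm, as the interface text tells. Its arguments: {"type":"object","properties":{"plan":{"type":"array"},"squeeze":{"type":"number"}},"required":["plan"]}

```bash
ls; mkdir -p pics; cat > h.py <<'E'
import numpy as np, cv2
from scipy.spatial.transform import Rotation as R
from rig import ctrl
def rot(q): return R.from_quat([q[1],q[2],q[3],q[0]]).as_matrix()
def ray(c,uv):
    d=np.array([(uv[0]-c['cx'])/c['fx'],-(uv[1]-c['cy'])/c['fy'],-1.0])
    return np.array(c['xyz'],float),rot(c['orientation'])@d
def onz(c,uv,z):
    o,d=ray(c,uv); return o+d*(z-o[2])/d[2]
def proj(c,p):
    v=rot(c['orientation']).T@(np.array(p,float)-np.array(c['xyz'])); return np.array([c['cx']+c['fx']*v[0]/-v[2],c['cy']-c['fy']*v[1]/-v[2]])
def save(c,n): cv2.imwrite('pics/'+n+'.png',c['color'][:,:,::-1])
E
python3 - <<'E'
from h import *
for n in ['side','top']:
    c=ctrl.capture(n); save(c,n+'0')
    print(n,{k:v for k,v in c.items() if k!='color'})
    for q in ['housing','rim','fastener_top','cover_grip','cover_under','objective','eyepiece','oil','slidebox']:
        print(q,[(np.round(r['uv'],1).tolist(),round(r['score'],2)) for r in ctrl.place_of(n,q)])
print(ctrl.sense())
E
```

```text
pics
side {'fx': 427.21731917764254, 'fy': 427.21731917764254, 'cx': 279.8854782527557, 'cy': 211.85723633742504, 'xyz': array([134.73221492, 498.38695206, 887.77301823]), 'orientation': array([-0.31945005, -0.11935707,  0.32252638,  0.8829962 ])}
housing [([327.7, 197.5], 0.78), ([222.3, 290.3], 0.51)]
rim [([331.0, 172.8], 0.98)]
fastener_top [([122.6, 337.3], 0.26)]
cover_grip [([221.5, 294.1], 0.88)]
cover_under [([292.3, 240.7], 0.89), ([224.4, 297.0], 0.87)]
objective [([332.9, 286.9], 0.7)]
eyepiece [([122.2, 340.3], 0.91)]
oil [([219.1, 210.5], 0.58)]
slidebox [([354.1, 145.5], 0.55)]
top {'fx': 452.1413705021308, 'fy': 452.1413705021308, 'cx': 280.3264410936636, 'cy': 215.1222891960793, 'xyz': array([ 412.28459953,   -5.5107465 , 1228.35565571]), 'orientation': array([-0.7030991 , -0.05270528,  0.05738919,  0.70680994])}
housing [([347.6, 241.2], 0.68)]
rim [([353.3, 234.8], 0.87), ([350.1, 237.4], 0.49)]
fastener_top [([355.6, 253.0], 0.48)]
cover_grip [([193.0, 233.8], 0.87), ([276.7, 243.7], 0.71), ([108.2, 284.7], 0.64)]
cover_under [([197.2, 234.7], 0.77), ([278.9, 243.
[... 170 characters left out ...]
2], 0.6)]
slidebox [([429.0, 215.2], 0.61)]
{'time_s': 1.0, 'joints': array([ 9.07614440e-01,  3.12884897e-01,  1.49767787e+00, -2.48149221e-05,
        1.33100117e+00, -2.23367256e-01]), 'dq': array([-0.00062756,  0.0018932 , -0.00063623,  0.00048654, -0.0021272 ,
       -0.00020974]), 'tau': array([ 9.06225341e-04, -4.12169337e+01, -2.59890872e+01, -5.93401023e-05,
        7.55966848e-04,  3.52473489e-05]), 'eef_pos': array([223.53898161, 475.04531491, 231.31024777]), 'ee_rot': array([ 0.69009051,  0.15425117,  0.6900664 , -0.15424014]), 'force': array([-0.02106981,  0.96871637,  0.15691891]), 'wrist_torque': array([ 0.03427766, -0.0142509 , -0.03524105]), 'grip_width': 1.0013383711112316}
```

View pics/side0.png

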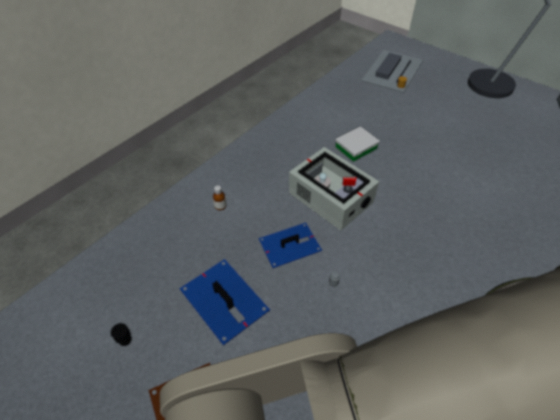

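View pics/top0.png

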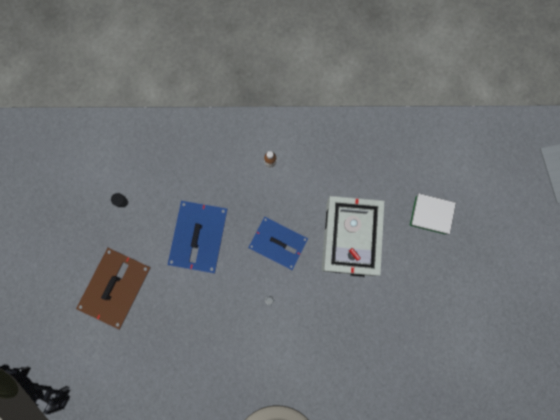

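The side view shows the larger blue plate at (224,300), the smaller one at (291,243) and the box at (333,187). In the top view there are three cover-like plates:
- Large blue at (197,237).
- Small blue at (278,243).
- Brown at (113,288).

The large blue one fits, since it isn't brown and is the larger of its colour. I'll confirm it in an enlarged crop.

```bash
python3 - <<'E'
import cv2,numpy as np
a=cv2.imread('pics/top0.png')
x=cv2.resize(a[190:285,155:245],None,fx=5,fy=5,interpolation=cv2.INTER_CUBIC)
y=cv2.resize(a[190:285,315:395],None,fx=5,fy=5,interpolation=cv2.INTER_CUBIC)
cv2.imwrite('pics/crop0.png',np.hstack([x[:, :400],y]))
cv2.imwrite('pics/crop0.png',cv2.resize(np.hstack([x,y]),None,fx=.94,fy=.94))
b=cv2.imread('pics/side0.png')
x=cv2.resize(b[250:350,170:280],None,fx=3.6,fy=3.6,interpolation=cv2.INTER_CUBIC)
y=cv2.resize(b[140:240,280:390],None,fx=3.6,fy=3.6,interpolation=cv2.INTER_CUBIC)
cv2.imwrite('pics/crop1.png',np.hstack([x,y]))
E
```

```text
(no output)
```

View pics/crop0.png

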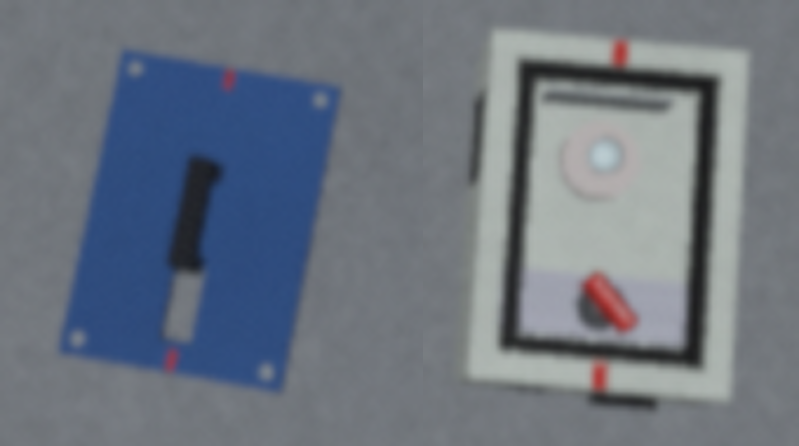

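View pics/crop1.png

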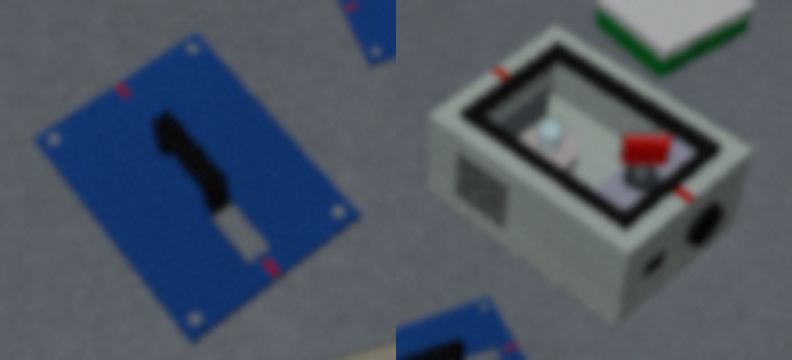

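```bash
cat > meas.py <<'E'
from h import *
def comps(mask,minA=3):
    n,l,s,ce=cv2.connectedComponentsWithStats(mask.astype(np.uint8))
    return [(l==i,s[i,4],ce[i]) for i in range(1,n) if s[i,4]>=minA]
E
python3 - <<'E'
from meas import *
for n in ['side','top']:
    c=ctrl.capture(n); im=c['color'].astype(int); r,g,b=im[...,0],im[...,1],im[...,2]
    hsv=cv2.cvtColor(c['color'],cv2.COLOR_RGB2HSV).astype(int)
    bm=(hsv[...,0]>100)&(hsv[...,0]<125)&(hsv[...,1]>130)
    for m,A,ce in comps(bm,300):
        m2=cv2.morphologyEx(m.astype(np.uint8),cv2.MORPH_CLOSE,np.ones((9,9)))
        ct=max(cv2.findContours(m2,cv2.RETR_EXTERNAL,cv2.CHAIN_APPROX_NONE)[0],key=len)[:,0]
        w=np.array([onz(c,p,5)[:2] for p in cv2.convexHull(ct)[:,0]],np.float32)
        print(n,'blue',A,ce.round(1),cv2.minAreaRect(w))
    rm=(r>g+45)&(r>b+40)
    for m,A,ce in comps(rm,3):
        print(n,'red',A,ce.round(1),'z90',onz(c,ce,90).round(1),'z5',onz(c,ce,5).round(1),'z118',onz(c,ce,118).round(1))
    for q in ['fastener','housing','cover_grip']:
        for r_ in ctrl.regions_of(n,q): print(q,r_['score'],r_['mask'].sum(),np.round(r_['uv']))
E
```

```text
side blue 1524 [288.8 245. ] ((529.3067626953125, -5.529151916503906), (133.45840454101562, 97.75283813476562), 62.66875076293945)
side blue 3579 [223.4 300.4] ((548.80078125, 212.74000549316406), (129.12417602539062, 180.11529541015625), 79.6229248046875)
side red 8 [308.8 159.9] z90 [ 628.7 -209.7   90. ] z5 [ 681.3 -285.1    5. ] z118 [ 611.4 -184.8  118. ]
side red 113 [349.  180.8] z90 [ 499.5 -213.1   90. ] z5 [ 538.4 -288.9    5. ] z118 [ 486.7 -188.1  118. ]
side red 11 [359.6 193.5] z90 [ 453.8 -193.    90. ] z5 [ 487.8 -266.7    5. ] z118 [ 442.6 -168.8  118. ]
side red 8 [216.9 196.6] z90 [725.1  45.7  90. ] z5 [788.   -2.5   5. ] z118 [704.4  61.6 118. ]
fastener 0.74 4416 [330. 186.]
housing 0.71 4501 [329. 186.]
cover_grip 0.87 332 [155. 399.]
cover_grip 0.67 3951 [222. 298.]
cover_grip 0.59 1661 [288. 244.]
top blue 2607 [197.6 235.6] ((547.9924926757812, 211.77963256835938), (125.87920379638672, 175.0736846923828), 79.60521697998047)
top blue 1406 [277.  242.4] ((529.0684204101562, -6.2667083740234375), (128.91671752929688, 92.23184204101562), 62.791297912597656)
top red 15 [356.4 200.9] z90 [ 627.  -208.9   90. ] z5 [ 643.1 -224.     5. ] z118 [ 621.7 -203.9  118. ]
top red 66 [354.1 253.7] z90 [ 491.9 -198.6   90. ] z5 [ 497.8 -213.1    5. ] z118 [ 489.9 -193.9  118. ]
top red 12 [127.  259.2] z90 [481.3 371.1  90. ] z5 [486.4 399.3   5. ] z118 [479.6 361.9 118. ]
top red 16 [352.  269.8] z90 [ 451.7 -192.2   90. ] z5 [ 454.6 -206.2    5. ] z118 [ 450.7 -187.6  118. ]
top red 14 [ 98.1 316.1] z90 [342.1 435.5  90. ] z5 [336.9 468.4   5. ] z118 [343.8 424.7 118. ]
fastener 0.46 49 [356. 253.]
fastener 0.37 4432 [353. 237.]
fastener 0.29 215 [118. 198.]
housing 0.72 4326 [352. 240.]
cover_grip 0.94 3345 [112. 288.]
cover_grip 0.89 1732 [276. 244.]
cover_grip 0.66 3030 [196. 237.]
```

```bash
cat > wing.py <<'E'
from meas import *
def wingfit(caps,c0,yawbox,verbose=True):
    out={}
    for n,c in caps.items():
        im=cv2.resize(c['color'],None,fx=4,fy=4,interpolation=cv2.INTER_CUBIC).astype(int)
        r,g,b=im[...,0],im[...,1],im[...,2]
        rm=((r>g+40)&(r>b+35)).astype(np.uint8)
        u=proj(c,[c0[0],c0[1],110])*4
        win=np.zeros_like(rm); cv2.circle(win,tuple(int(v) for v in u),4*20,1,-1)
        # exclude the frame marks
        for s in (-88,88):
            p=proj(c,[c0[0]+(50+s)*np.cos(yawbox),c0[1]+(50+s)*np.sin(yawbox),90])*4
            cv2.circle(win,tuple(int(v) for v in p),4*6,0,-1)
        rm&=win; rm=cv2.morphologyEx(rm,cv2.MORPH_CLOSE,np.ones((9,9)))
        best=[]
        for a in np.arange(-.6,1.61,.04):
          for dx in range(-6,7,2):
            for dy in range(-6,7,2):
              t=yawbox+a; P=[]
              for X in(-17,17):
                for Y in(-5,5):
                  for Z in(96,120):
                    P.append(proj(c,[c0[0]+dx+X*np.cos(t)-Y*np.sin(t),c0[1]+dy+X*np.sin(t)+Y*np.cos(t),Z])*4+1.5)
              h=cv2.convexHull(np.array(P,np.float32)).astype(np.int32)
              m=np.zeros_like(rm); cv2.fillConvexPoly(m,h,1)
              best.append(((m&rm).sum()/max(1,(m|rm).sum()),a,dx,dy))
        best.sort(reverse=True); out[n]=best[:5]
        if verbose:
            for q in best[:5]: print(n,np.round(q,3))
    return out
E
python3 - <<'E'
from wing import *
caps={n:ctrl.capture(n) for n in('side','top')}
wingfit(caps,(490.5,-196.2),-0.0957)
s=ctrl.sense(); print(rot(s['ee_rot']).round(3),s['eef_pos'],s['joints'])
E
```

```text
side [0.832 0.68  0.    0.   ]
side [0.83 0.84 0.   0.  ]
side [0.821 0.88  0.    0.   ]
side [ 0.815  0.8    0.    -2.   ]
side [ 0.814  0.64   0.    -2.   ]
top [0.81 0.72 0.   0.  ]
top [0.81 0.8  0.   0.  ]
top [ 0.807  0.76  -2.     0.   ]
top [ 0.805  0.72  -2.     0.   ]
top [0.804 0.76  0.    0.   ]
[[ 0.     0.426  0.905]
 [ 0.     0.905 -0.426]
 [-1.     0.     0.   ]] [223.53206751 475.03928148 231.31786384] [ 9.07614215e-01  3.12867393e-01  1.49768144e+00 -1.73565031e-05
  1.33102909e+00 -2.23406408e-01]
```

Call:
arm_command([
  [0,-0.04,0.043,0,1],
  [0,-0.041,0.044,0,1],
  [0,-0.041,0.044,0,1],
  [0,-0.041,0.044,0,1],
  [0,-0.041,0.044,0,1],
  [0,-0.041,0.044,0,1],
  [0,-0.041,0.044,0,1],
  [0,-0.041,0.044,0,1],
  [0,-0.041,0.044,0,1],
  [0,-0.041,0.044,0,1],
  [0,-0.041,0.044,0,1],
  [0,-0.041,0.044,0,1],
], squeeze=40)

```text
time_s: 3.0
eef_pos: [491.8, -195.7, 231.4]
ee_rot: [0.69, 0.154, 0.69, -0.154]
force: [0.3, 0.1, 0.7]
grip_width: 0.998
```

Call:
arm_command([
  [0,0,0,0.18,0.5],
  [0,0,0,0.18,0.5],
  [0,0,0,0.18,0.4],
  [0,0,0,0.18,0.4],
  [0,0,0,0.18,0.4],
  [0,0,0,0.18,0.4],
  [0,0,0,0.18,0.4],
  [0,0,0,0.18,0.4],
  [0,0,0,0.18,0.4],
  [0,0,0,0.18,0.4],
  [0,0,0,0.18,0.4],
  [0,0,0,0.05,0.4],
])

```text
time_s: 4.5
eef_pos: [491.3, -193.6, 231.3]
ee_rot: [0.232, 0.668, 0.232, -0.668]
force: [0.6, 1.2, -0.6]
grip_width: 0.399
```

```bash
cat > st.py <<'E'
from h import *
import sys
s=ctrl.sense(); Rm=rot(s['ee_rot']); p=s['eef_pos']
print('t',round(s['time_s'],2),'p',p.round(1),'yaw',np.arctan2(Rm[1,1],Rm[0,1]).round(3),'tilt',Rm[:,0].round(3),'F',s['force'].round(1),'T',s['wrist_torque'].round(2),'g',round(s['grip_width'],3),'q',s['joints'].round(2))
if len(sys.argv)>3:
    t=np.array([float(v) for v in sys.argv[1:4]]); print('shift tool m',((Rm.T@(t-p))/1000).round(4))
    if len(sys.argv)>4:
        d=np.arctan2(Rm[1,1],Rm[0,1])-float(sys.argv[4]); print('turn',round((d+np.pi)%(2*np.pi)-np.pi,3))
E
python3 st.py 490.5 -196.2 99 -0.896
```

```text
t 4.5 p [ 491.3 -193.6  231.3] yaw -0.902 tilt [ 0. -0. -1.] F [ 0.6  1.2 -0.6] T [ 0.03  0.05 -0.01] g 0.399 q [-0.6   0.32  1.49  0.    1.33  0.3 ]
shift tool m [0.1323 0.0015 0.0023]
turn -0.006
```

Call:
arm_command([
  [0.04,0.0015,0.0025,0,0.4],
  [0.04,0,0,0,0.4],
  [0.03,0,0,0,0.4],
  [0,0,0,0,0.4],
])

```text
time_s: 5.0
eef_pos: [489.5, -195.8, 119.8]
ee_rot: [-0.232, -0.667, -0.234, 0.668]
force: [0.1, 0.4, 0.7]
grip_width: 0.4
```

```bash
python3 - <<'E'
from h import *
a=[]
for n,w in(('top',(310,400,180,290)),('side',(275,405,120,240))):
    c=ctrl.capture(n); x0,x1,y0,y1=w
    a.append(cv2.resize(c['color'][y0:y1,x0:x1,::-1],(390,440),interpolation=cv2.INTER_CUBIC))
cv2.imwrite('pics/w1.png',np.hstack(a))
E
python3 st.py 490.5 -196.2 99 -0.896
```

```text
t 5.1 p [ 490.8 -196.7  122.4] yaw -0.899 tilt [ 0.001 -0.001 -1.   ] F [-0.4 -1.   0.6] T [ 0.02  0.   -0.03] g 0.398 q [-0.6   0.43  1.63  0.    1.08  0.3 ]
shift tool m [ 0.0234 -0.0006 -0.    ]
turn -0.003
```

View pics/w1.png

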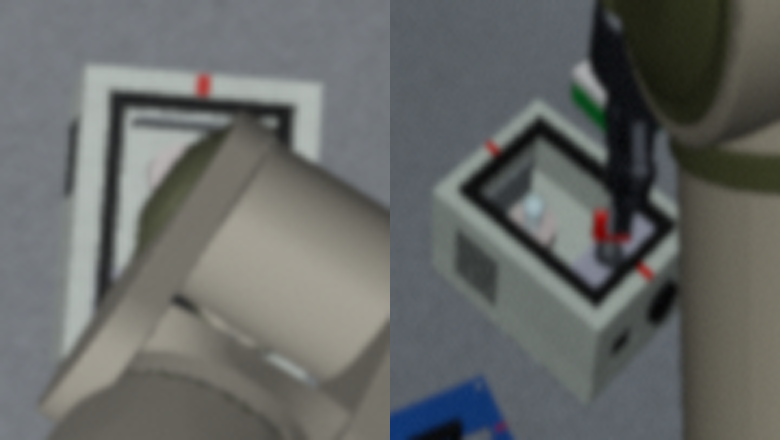

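The top view is blocked by the wrist. The side crop shows the fingers over the red wing at about (610,225), so I'll go down and pinch.

Call:
arm_command([
  [0.012,0,0,0,0.4],
  [0.01,0,0,0,0.4],
  [0,0,0,0,0.4],
  [0,0,0,0,0],
  [0,0,0,0,0],
  [0,0,0,0,0],
  [0,0,0,0,0],
  [0,0,0,0,0],
])

```text
time_s: 6.1
eef_pos: [490.6, -196.6, 99.7]
ee_rot: [0.233, 0.668, 0.233, -0.667]
force: [1.4, -2.4, 4.6]
grip_width: 0.104
```

```bash
python3 st.py 490.5 -196.2 99 -1.667
```

```text
t 6.1 p [ 490.6 -196.6   99.7] yaw -0.899 tilt [ 0.001 -0.001 -1.   ] F [ 1.4 -2.4  4.6] T [-0.27 -0.11 -0.07] g 0.104 q [-0.6   0.46  1.65 -0.    1.03  0.3 ]
shift tool m [ 0.0007 -0.0004 -0.0002]
turn 0.768
```

The opening of 0.104 (about 9 mm) matches the 10 mm wing. Turning clockwise by 0.77 rad.

Call:
arm_command([
  [0,0,0,0.1,0],
  [0,0,0,0.13,0],
  [0,0,0,0.13,0],
  [0,0,0,0.13,0],
  [0,0,0,0.13,0],
  [0,0,0,0.1,0],
  [0,0,0,0.05,0],
  [0,0,0,0,0],
  [0,0,0,0,0],
])

```text
time_s: 7.22
eef_pos: [490.3, -195.5, 99.7]
ee_rot: [0.035, -0.706, 0.034, 0.706]
force: [-1.9, 4.8, 8.0]
grip_width: 0.108
```

```bash
python3 st.py 490.5 -196.2 99 -1.667
```

```text
t 7.22 p [ 490.3 -195.5   99.7] yaw -1.669 tilt [-0.     0.002 -1.   ] F [-1.9  4.8  8. ] T [ 0.74  0.12 -0.05] g 0.108 q [-0.6   0.46  1.65  0.    1.03  1.07]
shift tool m [ 0.0007  0.0007 -0.0003]
turn -0.002
```

Call:
arm_command([
  [0,0,0,0,0.4],
  [0,0,0,0,0.4],
  [0,0,0,0,0.4],
  [-0.02,0,0,0,0.4],
  [-0.04,0,0,0,0.4],
  [-0.05,0,0,0,0.4],
  [-0.02,-0.05,-0.002,0,0.6],
  [0,-0.06,-0.003,0,0.6],
  [0,-0.06,-0.003,0,0.6],
  [0,-0.06,-0.003,0,0.6],
  [0,-0.06,-0.003,0,0.6],
  [0,-0.06,-0.003,0,0.6],
])

```text
time_s: 8.72
eef_pos: [541.5, 152.2, 229.3]
ee_rot: [-0.035, 0.706, -0.035, -0.706]
force: [0.8, -0.5, 0.5]
grip_width: 0.596
```

```bash
python3 - <<'E'
from wing import *
caps={n:ctrl.capture(n) for n in('side','top')}
wingfit(caps,(490.5,-196.2),-0.0957)
a=[]
for n,w in(('top',(310,400,180,290)),('side',(275,405,120,240))):
    c=caps[n]; x0,x1,y0,y1=w; save(c,n+'2')
    a.append(cv2.resize(c['color'][y0:y1,x0:x1,::-1],(390,440),interpolation=cv2.INTER_CUBIC))
cv2.imwrite('pics/w2.png',np.hstack(a))
E
python3 st.py 548.4 212.3 60 -1.752
```

```text
side [0.  1.6 6.  6. ]
side [0.  1.6 6.  4. ]
side [0.  1.6 6.  2. ]
side [0.  1.6 6.  0. ]
side [ 0.   1.6  6.  -2. ]
top [0.815 0.04  0.    0.   ]
top [0.814 0.    0.    0.   ]
top [ 0.812 -0.04   0.     0.   ]
top [ 0.809  0.04  -2.     0.   ]
top [0.808 0.08  0.    0.   ]
t 8.82 p [541.2 155.1 228.9] yaw -1.663 tilt [-0.     0.001 -1.   ] F [ 0.1 -1.2 -0.1] T [-0.05  0.01  0.01] g 0.603 q [0.07 0.4  1.38 0.   1.36 1.73]
shift tool m [ 0.169  -0.0575 -0.0019]
turn 0.089
```

View pics/w2.png

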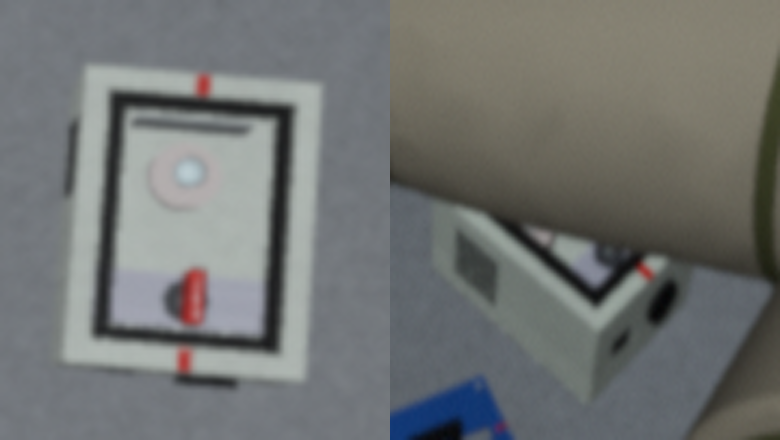

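The top crop shows the wing at (195,295), in line with the red marks at (203,85) and (184,360). The fit gives 0.00 ± 0.05 rad. Next I go to the handle.

Call:
arm_command([
  [0.02,-0.05,-0.002,0,0.6],
  [0.05,-0.0075,0,0.088,0.6],
  [0.05,0,0,0,0.6],
  [0.04,0,0,0,0.6],
  [0,0,0,0,0.6],
  [0,0,0,0,0.6],
])

```text
time_s: 9.57
eef_pos: [550.2, 207.1, 71.1]
ee_rot: [-0.066, 0.705, -0.066, -0.703]
force: [0.5, -0.0, 0.7]
grip_width: 0.599
```

```bash
python3 - <<'E'
from h import *
a=[]
for n,w in(('top',(150,250,180,290)),('side',(150,300,230,370))):
    c=ctrl.capture(n); x0,x1,y0,y1=w
    a.append(cv2.resize(c['color'][y0:y1,x0:x1,::-1],(390,440),interpolation=cv2.INTER_CUBIC))
cv2.imwrite('pics/c1.png',np.hstack(a))
E
python3 st.py 548.4 212.3 13 -1.752
```

```text
t 9.68 p [550.3 207.3  71.4] yaw -1.757 tilt [ 0.003  0.001 -1.   ] F [ 1.3 -0.1  0.8] T [0.02 0.   0.04] g 0.605 q [ 0.16  0.61  1.49 -0.    1.04  1.92]
shift tool m [ 0.0584 -0.0045  0.0029]
turn -0.005
```

View pics/c1.png

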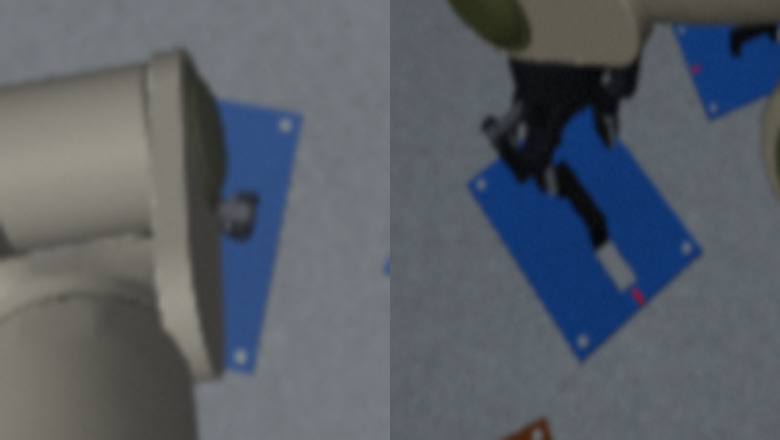

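The side crop shows the fingers straddling the line of the handle bar at (570,195). Going down to grip.

Call:
arm_command([
  [0.02,-0.0045,0.003,0,0.6],
  [0.02,0,0,0,0.6],
  [0.018,0,0,0,0.6],
  [0,0,0,0,0.6],
  [0,0,0,0,0.6],
])

```text
time_s: 10.3
eef_pos: [547.7, 212.4, 12.2]
ee_rot: [-0.066, 0.705, -0.066, -0.704]
force: [0.0, 0.3, -0.7]
grip_width: 0.596
```

```bash
python3 st.py 548.4 212.3 13 -1.752
```

```text
t 10.3 p [547.7 212.4  12.2] yaw -1.757 tilt [ 0.001  0.    -1.   ] F [ 0.   0.3 -0.7] T [0.04 0.04 0.06] g 0.596 q [0.17 0.7  1.52 0.   0.92 1.93]
shift tool m [-0.0008 -0.0001 -0.0007]
turn -0.005
```

Call:
arm_command([
  [0,0,0,0,0],
  [0,0,0,0,0],
  [0,0,0,0,0],
  [0,0,0,0,0],
  [0,0,0,0,0],
  [0,0,0,0,0],
  [-0.01,0,0,0,0],
  [-0.02,0,0,0,0],
  [0,0,0,0,0],
], squeeze=90)

```text
time_s: 11.42
eef_pos: [547.7, 212.4, 42.5]
ee_rot: [-0.066, 0.705, -0.066, -0.703]
force: [-0.2, 0.1, -3.8]
grip_width: 0.148
```

```bash
python3 st.py 540.3 -201 230 -1.667
```

```text
t 11.43 p [547.7 212.4  42.5] yaw -1.757 tilt [ 0.002  0.    -1.   ] F [-0.2  0.1 -3.8] T [-0.02  0.06 -0.02] g 0.148 q [ 0.17  0.65  1.51 -0.    0.98  1.93]
shift tool m [-0.1877  0.4075 -0.0697]
turn -0.09
```

The grip reads 0.148 (about 14 mm) and carries 3.8 N, so the cover is held. Carrying it over high.

Call:
arm_command([
  [-0.05,0,0,0,0],
  [-0.06,0,0,0,0],
  [-0.06,0.02,-0.004,0,0],
  [-0.017,0.05,-0.009,0,0],
  [0,0.055,-0.009,0,0],
  [0,0.055,-0.009,0,0],
  [0,0.055,-0.009,0,0],
  [0,0.055,-0.009,0,0],
  [0,0.055,-0.009,0,0],
  [0,0.05,-0.009,0,0],
  [0,0.0125,-0.0015,0,0],
  [0,0,0,0,0],
])

```text
time_s: 12.92
eef_pos: [538.7, -200.5, 226.6]
ee_rot: [0.066, -0.704, 0.066, 0.704]
force: [0.0, 0.9, -3.8]
grip_width: 0.15
```

Call:
arm_command([
  [0,0,0,-0.05,0],
  [0,0,0,-0.04,0],
  [0,0,0,0,0],
  [0,0,0,0,0],
])

```text
time_s: 13.42
eef_pos: [539.0, -199.6, 227.4]
ee_rot: [0.034, -0.706, 0.034, 0.706]
force: [-0.3, 0.1, -2.5]
grip_width: 0.152
```

```bash
python3 - <<'E'
from h import *
for n in('top','side'):
    c=ctrl.capture(n); save(c,n+'3')
E
python3 st.py 540.3 -201 150 -1.667
```

```text
t 13.53 p [ 539.  -200.   227.5] yaw -1.667 tilt [-0.  0. -1.] F [ 0.4 -0.5 -3.1] T [ 0.05  0.04 -0.04] g 0.147 q [-0.56  0.43  1.35  0.    1.37  1.11]
shift tool m [ 0.0775  0.0008 -0.0014]
turn 0.0
```

View pics/top3.png

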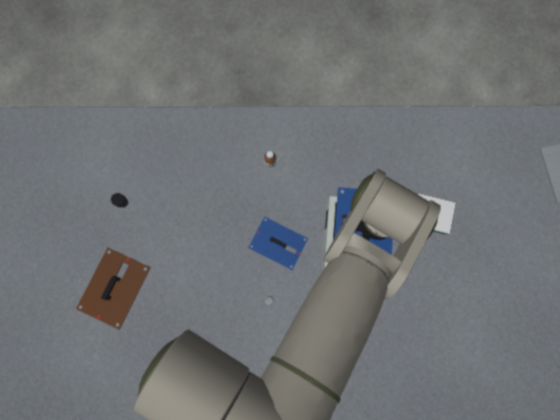

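View pics/side3.png

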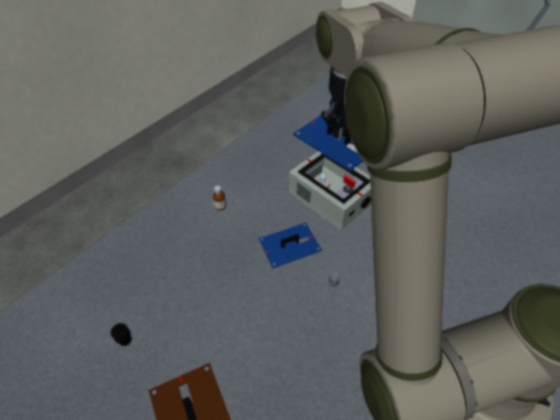

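Call:
arm_command([
  [0.04,0.0005,-0.0006,0,0],
  [0.035,0,0,0,0],
  [0,0,0,0,0],
  [0,0,0,0,0],
  [0,0,0,0,0],
])

```text
time_s: 14.15
eef_pos: [540.1, -201.4, 154.2]
ee_rot: [-0.033, 0.707, -0.035, -0.705]
force: [0.3, 0.0, -2.4]
grip_width: 0.146
```

```bash
python3 - <<'E'
from h import *
s=ctrl.sense(); p=s['eef_pos']; Rm=rot(s['ee_rot']); yaw=np.arctan2(Rm[1,1],Rm[0,1])+np.pi/2
out=[]
for n,w in(('top',(310,420,175,285)),('side',(275,395,110,230))):
    c=ctrl.capture(n); x0,x1,y0,y1=w; k=3.55 if n=='top' else 3.25
    im=cv2.resize(c['color'][y0:y1,x0:x1,::-1],None,fx=k,fy=k,interpolation=cv2.INTER_CUBIC)
    def draw(cx,cy,yw,z,L,W,col,ox=0):
        q=[]
        for X,Y in((-L/2,-W/2),(L/2,-W/2),(L/2,W/2),(-L/2,W/2)):
            X+=ox
            u=proj(c,[cx+X*np.cos(yw)-Y*np.sin(yw),cy+X*np.sin(yw)+Y*np.cos(yw),z]); q.append(((u-[x0,y0])+.5)*k)
        cv2.polylines(im,[np.int32(q)],True,col,1)
    draw(p[0]+.7,p[1],yaw,p[2]-12.2+5,180,130,(0,255,255))
    draw(540.3,-201,-.0957,90,190,140,(0,255,0))
    draw(540.3,-201,-.0957,90,162,112,(0,255,0))
    draw(540.3,-201,-.0957,120,34,10,(255,255,0),-50)
    out.append(im)
cv2.imwrite('pics/o1.png',np.hstack([cv2.resize(i,(390,390)) for i in out]))
E
python3 st.py 539.6 -200.8 120 -1.667
```

```text
t 14.25 p [ 539.9 -201.3  153.6] yaw -1.667 tilt [ 0.002 -0.001 -1.   ] F [-0.5  0.2 -3.8] T [0.   0.02 0.02] g 0.149 q [-0.56  0.49  1.45 -0.    1.2   1.11]
shift tool m [ 0.0336 -0.0005  0.0004]
turn -0.0
```

View pics/o1.png

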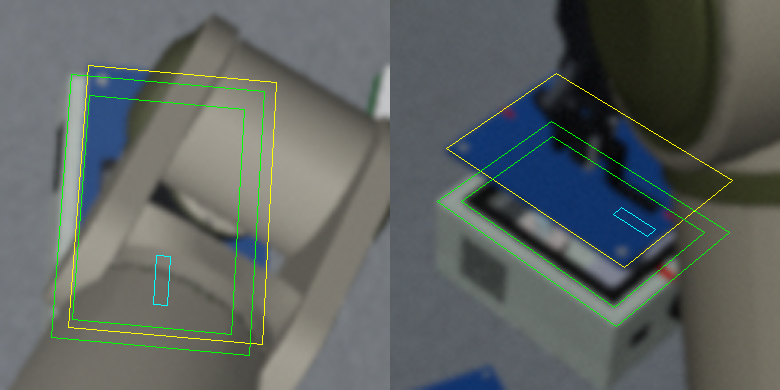

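```bash
python3 - <<'E'
from h import *
out=[]
for n,f,w in(('side','side0',(280,390,140,235)),('top','top2',(315,395,190,285))):
    c=ctrl.capture(n); a=cv2.imread(f'pics/{f}.png'); x0,x1,y0,y1=w; k=4.0
    im=cv2.resize(a[y0:y1,x0:x1],None,fx=k,fy=k,interpolation=cv2.INTER_CUBIC)
    def draw(cx,cy,yw,z,L,W,col,ox=0):
        q=[]
        for X,Y in((-L/2,-W/2),(L/2,-W/2),(L/2,W/2),(-L/2,W/2)):
            X+=ox
            u=proj(c,[cx+X*np.cos(yw)-Y*np.sin(yw),cy+X*np.sin(yw)+Y*np.cos(yw),z]); q.append(((u-[x0,y0])+.5)*k)
        cv2.polylines(im,[np.int32(q)],True,col,1)
    draw(540.3,-201,-.0957,90,190,140,(0,255,0))
    draw(540.3,-201,-.0957,90,162,112,(0,255,0))
    out.append(cv2.resize(im,(395,395)))
cv2.imwrite('pics/o2.png',np.hstack(out))
E
```

```text
(no output)
```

View pics/o2.png

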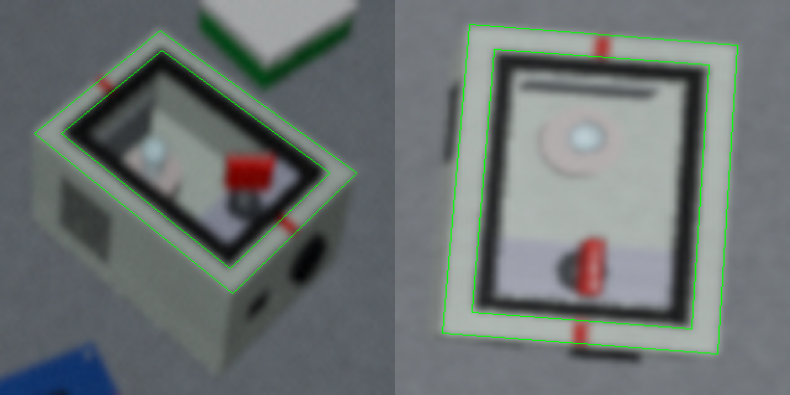

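The box model lines up with the picture in both views, and the cover outline lines up with the held cover. Lowering until the slot goes over the wing.

Call:
arm_command([
  [0.01,-0.0004,0.0003,0,0],
  [0.01,0,0,0,0],
  [0.006,0,0,0,0],
  [0.006,0,0,0,0],
  [0,0,0,0,0],
  [0,0,0,0,0],
])

```text
time_s: 15.1
eef_pos: [539.4, -200.8, 120.7]
ee_rot: [-0.034, 0.706, -0.034, -0.706]
force: [0.7, -0.6, -2.5]
grip_width: 0.147
```

```bash
python3 st.py 539.6 -201 102.2 -1.667
```

```text
t 15.1 p [ 539.4 -200.8  120.7] yaw -1.667 tilt [ 0. -0. -1.] F [ 0.7 -0.6 -2.5] T [-0.02 -0.   -0.06] g 0.147 q [-0.56  0.53  1.48  0.    1.13  1.11]
shift tool m [ 0.0185  0.0002 -0.0002]
turn -0.0
```

Call:
arm_command([
  [0.005,0,0,0,0],
  [0.005,0,0,0,0],
  [0,0,0,0,0],
  [0.003,0,0,0,0],
  [0.003,0,0,0,0],
  [0,0,0,0,0],
])

```text
time_s: 15.85
eef_pos: [539.4, -200.8, 105.1]
ee_rot: [-0.034, 0.707, -0.034, -0.706]
force: [-2.3, 0.6, 5.3]
grip_width: 0.146
```

```bash
python3 st.py 539.6 -201 102.2 -1.667
```

```text
t 15.85 p [ 539.4 -200.8  105.1] yaw -1.667 tilt [ 0.001 -0.001 -1.   ] F [-2.3  0.6  5.3] T [0.21 0.4  0.03] g 0.146 q [-0.56  0.55  1.5  -0.    1.1   1.11]
shift tool m [ 0.0029  0.0002 -0.0002]
turn 0.0
```

Call:
arm_command([
  [0.0015,0,0,0,0],
  [0.0015,0,0,0,0],
  [0,0,0,0,0],
])

```text
time_s: 16.23
eef_pos: [539.4, -200.8, 102.4]
ee_rot: [-0.034, 0.707, -0.034, -0.706]
force: [-4.0, 2.5, 7.4]
grip_width: 0.144
```

```bash
python3 st.py 539.6 -201 102.2 -1.667
```

```text
t 16.23 p [ 539.4 -200.8  102.4] yaw -1.667 tilt [ 0.001 -0.001 -1.   ] F [-4.   2.5  7.4] T [0.3  0.56 0.01] g 0.144 q [-0.56  0.55  1.5  -0.    1.09  1.11]
shift tool m [ 0.0002  0.0001 -0.0002]
turn 0.0
```

Call:
arm_command([
  [0.001,0,0,0,0],
  [0,0,0,0,0],
  [0.0007,0,0,0,0],
  [0,0,0,0,0],
])

```text
time_s: 16.73
eef_pos: [539.4, -200.8, 102.0]
ee_rot: [-0.034, 0.707, -0.034, -0.706]
force: [-8.6, 4.2, 17.9]
grip_width: 0.149
```

```bash
python3 st.py 539.6 -201 102.2 -1.667
```

```text
t 16.73 p [ 539.4 -200.8  102. ] yaw -1.667 tilt [ 0.001 -0.001 -1.   ] F [-8.6  4.2 17.9] T [ 0.64  1.26 -0.08] g 0.149 q [-0.56  0.55  1.5  -0.    1.09  1.11]
shift tool m [-0.0002  0.0001 -0.0002]
turn 0.0
```

Call:
arm_command([
  [0.0008,0,0,0,0],
  [0,0,0,0,0],
  [0,0,0,0,0],
  [0,0,0,0,0],
])

```text
time_s: 17.23
eef_pos: [539.5, -200.9, 101.9]
ee_rot: [-0.033, 0.707, -0.034, -0.706]
force: [-10.7, 4.0, 23.5]
grip_width: 0.147
```

```bash
python3 st.py 539.6 -201 102.2 -1.667; python3 - <<'E'
from h import *
s=ctrl.sense(); p=s['eef_pos']; yaw=-.0957
out=[]
for n,w in(('top',(310,400,185,285)),('side',(275,395,130,250))):
    c=ctrl.capture(n); x0,x1,y0,y1=w; k=4
    im=cv2.resize(c['color'][y0:y1,x0:x1,::-1],None,fx=k,fy=k,interpolation=cv2.INTER_CUBIC)
    raw=im.copy()
    def draw(cx,cy,yw,z,L,W,col,ox=0):
        q=[]
        for X,Y in((-L/2,-W/2),(L/2,-W/2),(L/2,W/2),(-L/2,W/2)):
            X+=ox
            u=proj(c,[cx+X*np.cos(yw)-Y*np.sin(yw),cy+X*np.sin(yw)+Y*np.cos(yw),z]); q.append(((u-[x0,y0])+.5)*k)
        cv2.polylines(im,[np.int32(q)],True,col,1)
    draw(540.3,-201,yaw,95,180,130,(0,255,255))
    out+=[raw,im] if n=='side' else [im]
cv2.imwrite('pics/f1.png',np.hstack([cv2.resize(out[0],(300,360)),cv2.resize(out[2],(460,460))[50:410]]))
cv2.imwrite('pics/f2.png',cv2.resize(out[1],(560,560)))
E
```

```text
t 17.23 p [ 539.5 -200.9  101.9] yaw -1.667 tilt [ 0.001 -0.001 -1.   ] F [-10.7   4.   23.5] T [0.8  1.74 0.03] g 0.147 q [-0.56  0.55  1.5  -0.    1.09  1.11]
shift tool m [-0.0003  0.0001 -0.0002]
turn 0.0
```

View pics/f1.png

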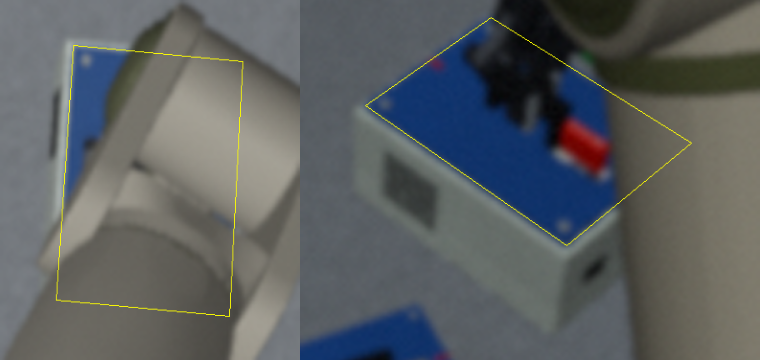

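View pics/f2.png

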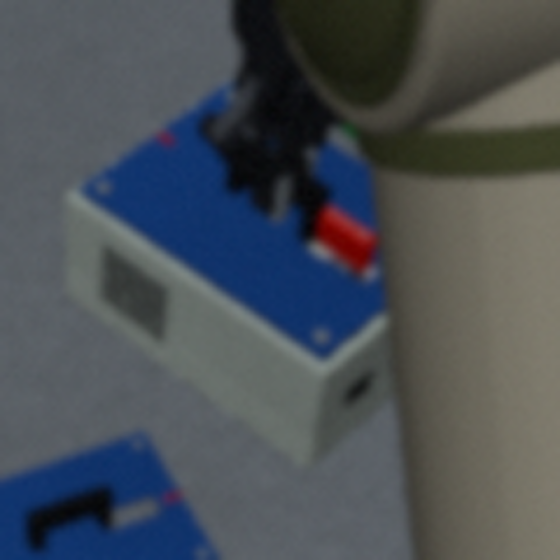

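Call:
arm_command([
  [0.0004,0,0,0,0],
  [0,0,0,0,0],
  [0,0,0,0,0],
  [0,0,0,0,0],
  [0,0,0,0,0],
  [0,0,0,0,0],
])

```text
time_s: 18.08
eef_pos: [539.5, -200.9, 102.0]
ee_rot: [-0.033, 0.707, -0.034, -0.706]
force: [-12.4, 5.3, 28.1]
grip_width: 0.145
```

```bash
python3 st.py; python3 -c "
from rig import ctrl
print(ctrl.finish_job())"
```

```text
t 18.07 p [ 539.5 -200.9  102. ] yaw -1.667 tilt [ 0.002 -0.002 -1.   ] F [-12.4   5.3  28.1] T [ 0.94  1.86 -0.09] g 0.145 q [-0.56  0.55  1.5  -0.    1.09  1.11]
the job is handed in; nothing more can be done
None
```

The lamp bay is closed: I handed the job in at about 18 s with the gripper still pressing the cover down. The hand-in reports no verdict, so the result rests on my own checks.

- **Fastener:** I turned the wing about 0.77 rad clockwise. The top camera then put it at 0.00 ± 0.05 rad from the red marks. The arm blocked the side camera at that point, so it could not confirm the angle.
- **Cover:** I picked up the larger blue cover and lowered it over the wing without the slot catching. The side picture shows the wing standing up through the slot and the plate level with the frame. The top view was mostly hidden by the wrist.
- **Last reading:** The tool was within about 0.3 mm of the fully seated height and about 0.2 mm from the target position. Tilt was about 0.003 rad, and it was pushing down with about 28 N while still gripping.
- **Side force:** A sideways force of about 13 N built up as I pressed. I took it for friction on the frame and did not correct it; the tool's measured position stayed where it was.

The other things on the bench were not touched.

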